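# Open the steering control unit

## Robot

A 6-joint arm with a two-finger parallel gripper is mounted at the origin on the work surface. World frame = base frame: x ahead of the robot, y to its left, z up, the work surface at z = 0. Lengths are in m, angles in degrees, forces in N, time in s.
With the tool pointing down it reaches from about 0.375 to 0.9 m from the base axis. Payload 3.1 kg.
Tool frame: the origin (TCP) lies at the very end of the fingers, on their centre line; the grasp point (between the pads) lies 19 mm behind it; z points along the fingers, y is the line along which they close (so a half turn about z gives the same grasp; the last joint's range is limited). The gripper opens to 87 mm and grips with 3 to 60 N. Pads are 19 mm wide; open, the fingers measure 117 mm over their backs; the gripper's body (75 mm by 190 mm) begins 51 mm behind the grasp point.
Start: joints at [62.366, 30.224, 82.088, -0, 67.689, -10.227], TCP at [0.187, 0.596, 0.223] pointing down, gripper open.
Joint ranges: [-176.69, 176.69], [-43.24, 126.21], [12.49, 139.97], [-82, 262], [0, 151.66], [-163.58, 163.58]. Speed limits (degrees/s): [159.86, 159.86, 180, 180, 180, 180].

## Interface

Orientations are given as a 3x3 rotation matrix whose columns are the frame's x, y, z axes.
In Python, from rig import readout, cams, bot gives the robot as it stands.
- The arm moves only by the shell command python3 -m inch 'ROWS'. ROWS is JSON, a list of rows, each a list of 5 numbers: the shift along the world's x, y, z in cm, then the turn about the world's z in degrees, then the finger opening in cm, from 0 to 8.7. In form: [[dx, dy, dz, twist, fingers], ...]. A call has 1 to 10 rows; each row is the pose to reach, as a shift and turn from the pose commanded when the call began; what a row does not reach only later rows make up. A row lasts 1/12 s, in which the tool goes at most 41.7 mm and 7.16 degrees, less where a joint would pass 70% of its speed; a pose out of reach is approached as far as the arm can. A call with a gripper value outside its range is refused whole. The fingers move at their own pace and stop on an object; the grip force is fixed at half the most. Time passes only in rows, so rows that repeat a pose let the fingers close. It gives the time, the measured TCP pose, the force, the opening and the grip force at its end, in the units of the state.
- readout.read_state(): the state, without advancing time (a new reading comes with each control period).
- cams.capture(name): name is "scene" or "top" or "wrist"; returns a dict with "image" (400x640x3 uint8, blue, green, red), "intrinsics" (3x3 intrinsics, pixels), "xyz" and "rotation" of the camera in the world; the wrist camera has in their place "tool_from_camera" (4x4, takes a point from camera to tool coordinates, whose origin is the TCP and whose axes are the flange's). Camera axes: x right, y down, z forward; pixel columns grow to the right and rows downward; lengths in m; the calibration is good to about 2 mm. A picture is of the moment at which its call begins: read the wrist's pose just before it. There is no depth.
- bot.hand_in(): hands the job in; it is judged then, once.
The state is a dict: "time_s": time; "joint_positions": joint angles; "qvel": joint speeds; "tau": joint torques, N m; "position": TCP position; "tcp_rot": TCP orientation; "force": force on the tool from outside, world axes, zero at the start; "moment": the same for the moment, N m; "opening": opening from 0.0 (shut) to 1.0 (fully open); "grasp_force": force on a finger pad.
Only numpy, scipy, OpenCV 4.12 (cv2) and the standard library are available. Lean on these libraries where they do the work, as an engineer would, in place of code of your own. Each camera call takes 0.05 s, during which the arm holds its last target. There are 200 camera calls.

## Task

Open the large aluminium control unit: one after the other, turn its two winged thumbscrews anticlockwise to their stops (about a quarter turn) while the cover stays in its seat. Then lift the cover plate off by its bar handle and set it down, without dropping it, right way up on the middle of the flat black rubber mat, and let go.

Things in the scene. Friction and masses are not known exactly. Their poses are not given: they have to be found in the camera images.
- screw_1_grip (a point): Centre of thumbscrew 1's upright dark steel wing (38 long, 10 thick, from 12 above to 14 mm below), on its vertical axis, 80 mm over the bench, at the cover's local +y end of the casing (130 x 250 x 45 mm, fixed), 95 mm from the cover's centre. Local x: along the wing and the flat tongue under it (14 wide, top 23 mm below, 30 mm long to +x, 10 mm over the cover when tight). z up; turns with the screw.
- screw_1 (a joint): Turn of captive thumbscrew 1, rad: 0 tight (tongue over the cover), grows anticlockwise seen from above to the stop at 1.5 (loose, tongue along the cover's edge, clear of it). Starts at 0 to 0.15, stays where left, friction about 0.05 N m.
- screw_2_grip (a point): Centre of thumbscrew 2's upright dark steel wing (38 long, 10 thick, from 12 above to 14 mm below), on its vertical axis, 80 mm over the bench, at the cover's local -y end of the casing (130 x 250 x 45 mm, fixed), 95 mm from the cover's centre. Local x: along the wing and the flat tongue under it (14 wide, top 23 mm below, 30 mm long to +x, 10 mm over the cover when tight). z up; turns with the screw.
- screw_2 (a joint): Turn of captive thumbscrew 2, rad: 0 tight (tongue over the cover), grows anticlockwise seen from above to the stop at 1.5 (loose, tongue along the cover's edge, clear of it). Starts at 0 to 0.15, stays where left, friction about 0.05 N m.
- cover_handle (a point): Centre of the dark bar handle on the middle of the loose grey metal cover plate: 110 (x) x 150 (y) x 5 mm, 0.3 kg, underside 30 mm below this point. Bar 70 mm along local x, 12 mm thick in y, 12 mm tall, 19 mm clear over the plate. z up. Seated, the underside is 45 mm above the bench between ribs 4 mm high; it lifts straight up once both tongues are clear.
- mat_centre (a point): Centre of the top face of the empty flat black rubber mat, 180 (x) x 220 (y) x 4 mm, fixed on the bench; z is up.
Not all that is in view belongs to the job. Leave any purple or yellow look-alike of the part that bears cover_handle alone.

How it is judged (in metres and radians):
On the way, in this order (a step that is already met when the one before it is completed fails the run):
1. one thumbscrew is turned loose (over 1.2 rad), the cover still in its seat (within 12 mm) (value of joint any of screw_1, screw_2 above 1.2 rad and distance of cover_handle from where it was at the start of the episode below 0.012 m), for 0.1 s.
2. both thumbscrews are loose (over 1.2 rad), the cover still in its seat (value of joint each of screw_1, screw_2 above 1.2 rad and distance of cover_handle from where it was at the start of the episode below 0.012 m), for 0.1 s.
3. the cover, still held by the fingers, is lowered to within 12 mm of the mat, its centre within 40 mm of the mat's centre (horizontal distance between cover_handle and mat_centre below 0.04 m and height (world z) of cover_handle below 0.046 m and contact force between the fingers and cover above 0.3 N), for 0.05 s.
At the end, for the whole second after the job is handed in: Both thumbscrews are still loose (over 1.2 rad); the cover lies at rest, released, flat on the mat (handle 29 to 40 mm above the bench, tilt under 0.1 rad, handle up), its centre within 40 mm of the mat's centre (value of joint each of screw_1, screw_2 above 1.2 rad and horizontal distance between cover_handle and mat_centre below 0.04 m and height (world z) of cover_handle between 0.029 and 0.04 m and angle between cover_handle's own z axis and vertical below 0.1 rad and linear speed of cover below 0.02 m/s); the robot touches nothing.
It also fails if it takes over 72 s, if anything falls off the work surface, if the arm or the gripper's body presses on something with over 40 N, if the wrist force passes 120 N, or if a joint passes its speed limit or range.

## Working session

There is one attempt and no reset: what is moved stays moved. The work goes in short steps, Python scripts to look and compute and a shell command to move; the robot and the scene stay as the last step left them, time stands still between calls to the robot, and variables do not carry over. Pictures are saved under pics/ and viewed, at most 10 in all, crops included, and the job is handed in when it is done.

```bash
mkdir -p pics; ls; cat > h.py <<'E'
import numpy as np, cv2
from rig import readout, cams, bot
def cap(name,fn):
    s=readout.read_state(); c=cams.capture(name); cv2.imwrite('pics/'+fn,c['image'])
    if 'xyz' not in c:
        T=np.array(c['tool_from_camera']); R=np.array(s['tcp_rot']); p=np.array(s['position'])
        c['rotation']=R@T[:3,:3]; c['xyz']=R@T[:3,3]+p
    np.savez('pics/'+fn+'.npz',K=c['intrinsics'],R=c['rotation'],t=c['xyz'])
    return c
def px(fn,u,v,z):
    d=np.load('pics/'+fn+'.npz'); r=d['R']@np.linalg.solve(d['K'],[u,v,1.]); t=d['t']
    return t+r*(z-t[2])/r[2]
def proj(fn,P):
    d=np.load('pics/'+fn+'.npz'); q=d['K']@(d['R'].T@(np.array(P)-d['t'])); return q[:2]/q[2]
E
python3 - <<'E'
from h import *
for n in ['top','scene']:
    c=cap(n,n+'0.png'); print(n,c['xyz'])
s=readout.read_state(); print(s['time_s'],s['tcp_rot'],s['opening'])
E
```

```text
pics
top [ 0.23323122 -0.0871696   1.37387465]
scene [ 0.87521976 -0.71750346  0.90967361]
0.1 [[-9.54199181e-01  2.99170780e-01 -8.76312743e-04]
 [ 2.99171873e-01  9.54197788e-01 -1.66473797e-03]
 [ 3.38134724e-04 -1.85065973e-03 -9.99998230e-01]] 1.0012875894609998
```

View pics/top0.png

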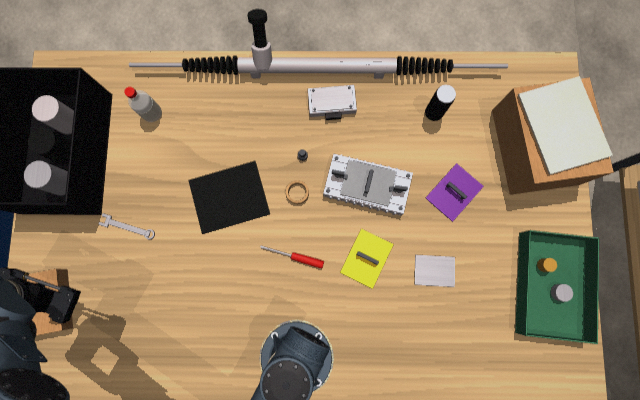

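View pics/scene0.png

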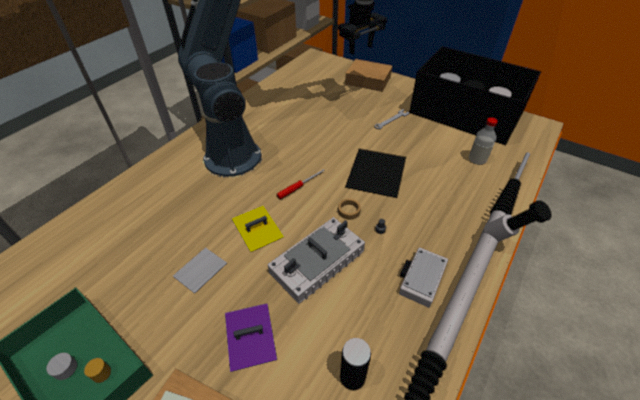

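Possible confusions (top view):
- Cover: the grey plate with a bar at (369,183) against yellow at (367,258), purple at (455,192), and a plain grey sheet at (435,270).
- Unit: the large one at (367,184) against the small one at (332,101).
- Mat: the flat black one at (230,197) against the black box at (50,140).

I choose the unit at (367,184), its grey cover, and the mat at (230,197). I'll check that choice in a close crop.

```bash
python3 - <<'E'
from h import *
im=cv2.imread('pics/top0.png')
c=cv2.resize(im[145:225,315:421],None,fx=7.5,fy=7.5,interpolation=cv2.INTER_CUBIC); cv2.imwrite('pics/crop0.png',c); print(c.shape)
# mat by contour
g=im[150:245,180:280].max(2); m=(g<60).astype(np.uint8)
cs=max(cv2.findContours(m,0,2)[0],key=cv2.contourArea); r=cv2.minAreaRect(cs); print(r)
print('mat',px('top0.png',r[0][0]+180,r[0][1]+150,.004))
b=cv2.boxPoints(r); print([px('top0.png',x+180,y+150,.004).round(3) for x,y in b])
E
```

```text
(600, 795, 3)
((48.40565490722656, 47.16980743408203), (54.944217681884766, 70.74069213867188), 74.05460357666016)
mat [0.478898   0.22195952 0.004     ]
[array([0.531, 0.356, 0.004]), array([0.596, 0.143, 0.004]), array([0.427, 0.09 , 0.004]), array([0.365, 0.299, 0.004])]
```

View pics/crop0.png

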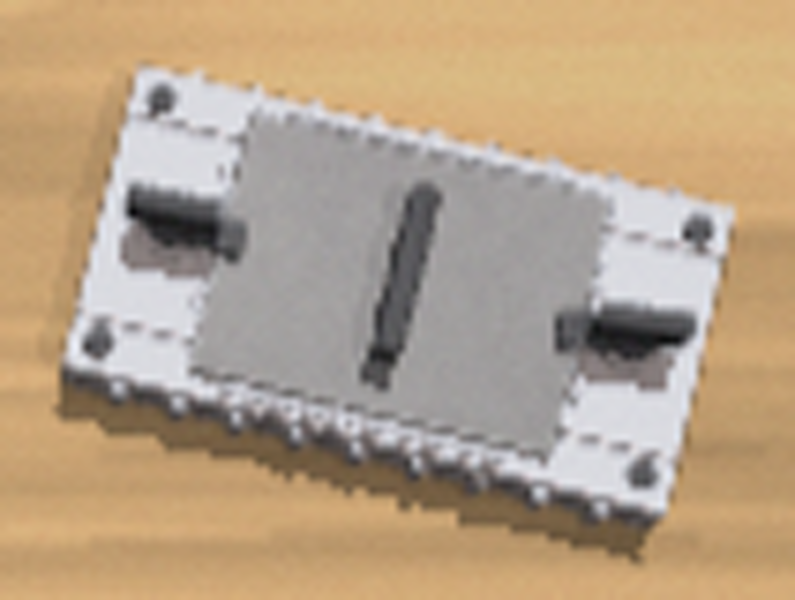

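The crop confirms it. A grey plate sits in the large unit with a dark bar running from (425,185) to (385,350). The two steel wings are at about (178,200) and (640,322), and their tongues reach over the plate.

```bash
python3 - <<'E'
from h import *
f=lambda x,y,z: px('top0.png',315+(x+.5)/7.5-.5,145+(y+.5)/7.5-.5,z)
C=[f(*p,.045) for p in [(140,68),(735,210),(660,520),(65,368)]]
cen=np.mean(C,0); print('corners',np.round(C,3),'cen',cen.round(4))
d=(C[0]+C[3]-C[1]-C[2])/2; print(np.linalg.norm(d)); d/=np.linalg.norm(d); print('long axis',np.degrees(np.arctan2(d[1],d[0])))
b1,b2=f(425,187,.081),f(383,350,.081); print('bar',(b1+b2)/2,np.linalg.norm(b1-b2),np.degrees(np.arctan2(*(b1-b2)[1::-1])))
print('screws',cen[:2]+.095*d[:2],cen[:2]-.095*d[:2])
for a,b in [((128,198),(222,212)),((592,318),(694,320))]:
    p,q=f(*a,.092),f(*b,.092); print('wing',(p+q)/2,np.linalg.norm(p-q),np.degrees(np.arctan2(*(p-q)[1::-1])))
s=readout.read_state(); R=np.array(s['tcp_rot']); print('toolx yaw',np.degrees(np.arctan2(R[1,0],R[0,0])))
c=cams.capture('wrist'); print(np.round(c['tool_from_camera'],3),c['intrinsics'])
E
```

```text
corners [[ 0.61  -0.104  0.045]
 [ 0.553 -0.345  0.045]
 [ 0.425 -0.313  0.045]
 [ 0.485 -0.075  0.045]] cen [ 0.5183 -0.2093  0.045 ]
0.2467762716982713
long axis 76.25315744929537
bar [ 0.51934863 -0.20816794  0.081     ] 0.06788390670709225 -14.40011119682039
screws [ 0.54085333 -0.11704261] [ 0.49570318 -0.30160009]
wing [ 0.54149879 -0.1176413   0.092     ] 0.03723895593828291 81.76151095900332
wing [ 0.49747925 -0.2997374   0.092     ] 0.03952329913449592 89.34234766942618
toolx yaw 162.592128307173
[[ 0.    -0.965 -0.263  0.072]
 [ 1.     0.    -0.     0.   ]
 [ 0.    -0.263  0.965 -0.162]
 [ 0.     0.     0.     1.   ]] [[336.46192633   0.         321.38441533]
 [  0.         336.46192633 198.81862017]
 [  0.           0.           1.        ]]
```

```bash
python3 -m inch '[[17.7,-35.6,0,-40,8.7],[17.7,-35.6,0,-40,8.7],[17.7,-35.6,0,-40,8.7],[17.7,-35.6,0,-40,8.7],[17.7,-35.6,0,-40,8.7],[17.7,-35.6,0,-40,8.7],[17.7,-35.6,0,-40,8.7],[17.7,-35.6,0,-40,8.7],[17.7,-35.6,0,-40,8.7],[17.7,-35.6,0,-40,8.7]]'; python3 -m inch '[[17.7,-35.6,0,-41,5],[17.7,-35.6,0,-41,5],[17.7,-35.6,0,-41,5],[17.7,-35.6,0,-41,5],[17.7,-35.6,0,-41,5],[17.7,-35.6,0,-41,5],[17.7,-35.6,0,-41,5],[17.7,-35.6,0,-41,5],[17.7,-35.6,0,-41,5],[17.7,-35.6,0,-41,5]]'; python3 -m inch '[[0,0,0,0,5],[0,0,0,0,5]]'
python3 - <<'E'
from h import *
cap('wrist','w1.png'); s=readout.read_state(); R=np.array(s['tcp_rot']);print(s['position'],np.degrees(np.arctan2(R[1,0],R[0,0])),s['joint_positions'])
for P in [(.541,-.117,.092),(.496,-.301,.092),(.519,-.209,.081)]: print(proj('w1.png',P))
E
```

```text
time_s: 0.98
position: [0.3652, 0.2372, 0.2226]
tcp_rot: [[-0.537, 0.844, 0.001], [0.844, 0.537, -0.001], [-0.001, -0.0, -1.0]]
force: [-0.1, -0.3, -0.5]
opening: 0.999
grasp_force: 0.0
time_s: 1.82
position: [0.5432, -0.1204, 0.2226]
tcp_rot: [[0.149, 0.989, 0.003], [0.989, -0.149, -0.002], [-0.002, 0.003, -1.0]]
force: [-0.4, 0.2, -0.2]
opening: 0.579
grasp_force: 0.0
time_s: 1.98
position: [0.5409, -0.1168, 0.222]
tcp_rot: [[0.149, 0.989, -0.001], [0.989, -0.149, 0.001], [0.001, -0.001, -1.0]]
force: [-1.4, 0.8, 0.6]
opening: 0.575
grasp_force: 0.0
[ 0.54008119 -0.1153804   0.22193702] 81.5366815071586 [-2.36675323e+01  2.47145736e+01  9.25656410e+01  2.70627012e-02
  6.28522316e+01 -1.52166514e+01]
[321.70068416 190.79093209]
[305.13606716 366.82684108]
[313.56775279 279.81951747]
```

View pics/w1.png

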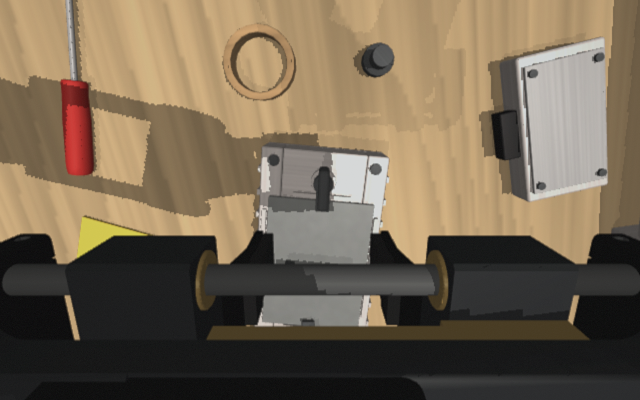

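The wrist view shows screw A's wing near (323,185), just above the cover's edge, and the cover's bar is hidden by the gripper. I'll enlarge that area.

```bash
python3 - <<'E'
from h import *
im=cv2.imread('pics/w1.png')[140:230,255:395]
cv2.imwrite('pics/c1.png',cv2.resize(im,None,fx=5.6,fy=5.6,interpolation=cv2.INTER_CUBIC))
E
```

```text
(no output)
```

View pics/c1.png

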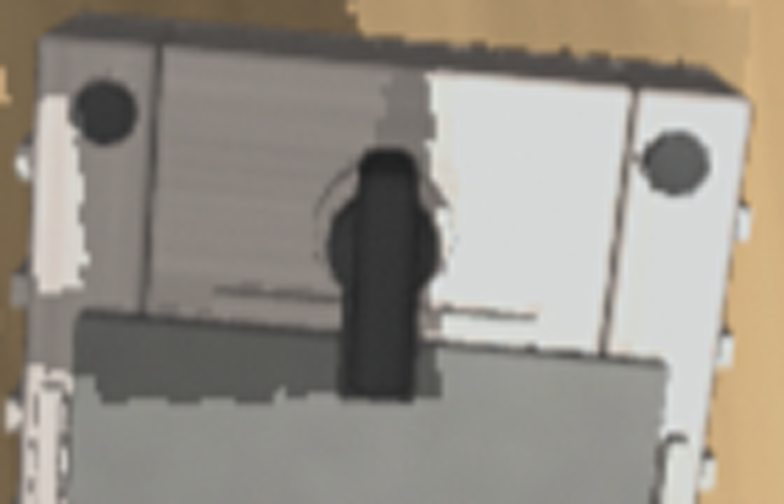

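The wing runs nearly straight down the crop, from (388,152) to the tongue end at (378,398). The collar circle on the casing is centred near (385,240).

```bash
python3 - <<'E'
from h import *
f=lambda x,y,z: px('w1.png',255+(x+.5)/5.6-.5,140+(y+.5)/5.6-.5,z)
print('circle',f(385,240,.045),f(385,240,.055))
a,b=f(388,160,.092),f(378,398,.057); d=a-b; print('end',a,b,'len(expect 19+30)',np.linalg.norm(d[:2]),'yaw',np.degrees(np.arctan2(d[1],d[0])))
print('axis from ends', b+(a-b)*30/49)
e=[f(42,40,.045),f(748,100,.045)]; m=(e[0]+e[1])/2; dd=e[1]-e[0]; n=np.array([-dd[1],dd[0]])/np.linalg.norm(dd[:2]); print('edge',e,np.linalg.norm(dd),'axis',m[:2]-.03*n,m[:2]+.03*n, np.degrees(np.arctan2(n[1],n[0])))
s=readout.read_state();print(s['position'])
E
```

```text
circle [ 0.54223994 -0.1199787   0.045     ] [ 0.54252235 -0.11778672  0.055     ]
end [ 0.54591502 -0.09706795  0.092     ] [ 0.53701227 -0.14617758  0.057     ] len(expect 19+30) 0.049910062531653025 yaw 79.72482207966661
axis from ends [ 0.54246293 -0.11611046  0.07842857]
edge [array([ 0.48694182, -0.07469402,  0.045     ]), array([ 0.61075219, -0.10413578,  0.045     ])] 0.12726281244296456 axis [ 0.54190662 -0.11860104] [ 0.55578739 -0.06022875] 76.62366188676843
[ 0.54008119 -0.1153804   0.22193702]
```

```bash
python3 -m inch '[[0.1,-0.05,-4,-1.5,5],[0.1,-0.05,-8,-1.5,5],[0.1,-0.05,-11,-1.5,5],[0.1,-0.05,-11,-1.5,5],[0.1,-0.05,-11,-1.5,5],[0.1,-0.05,-11,-1.5,5]]'; python3 -m inch '[[0,0,-1.5,0,5],[0,0,-3,0,5],[0,0,-4.6,0,5],[0,0,-4.6,0,5],[0,0,-4.6,0,5],[0,0,-4.6,0,5]]'
```

```text
time_s: 2.53
position: [0.5426, -0.1155, 0.114]
tcp_rot: [[0.171, 0.985, 0.002], [0.985, -0.171, -0.001], [-0.0, 0.002, -1.0]]
force: [1.3, -0.3, 1.1]
opening: 0.577
grasp_force: 0.0
time_s: 3.03
position: [0.5434, -0.1165, 0.0686]
tcp_rot: [[0.172, 0.985, 0.004], [0.985, -0.172, -0.001], [-0.001, 0.004, -1.0]]
force: [0.5, 0.7, -0.8]
opening: 0.579
grasp_force: 0.0
```

```bash
python3 -m inch '[[-0.1,-0.1,-0.35,0,5],[-0.1,-0.1,-0.35,0,3],[-0.1,-0.1,-0.35,0,0],[-0.1,-0.1,-0.35,0,0],[-0.1,-0.1,-0.35,0,0],[-0.1,-0.1,-0.35,0,0],[-0.1,-0.1,-0.35,0,0],[-0.1,-0.1,-0.35,0,0]]'
```

```text
time_s: 3.7
position: [0.5412, -0.1173, 0.0641]
tcp_rot: [[0.172, 0.985, 0.0], [0.985, -0.172, -0.0], [-0.0, 0.0, -1.0]]
force: [4.5, 4.4, 18.1]
opening: 0.137
grasp_force: 10.2
```

```bash
python3 -m inch '[[0,0,0.1,0,0],[0,0,0.1,0,0],[0,0,0.1,0,0]]'
```

```text
time_s: 3.95
position: [0.5422, -0.1175, 0.0648]
tcp_rot: [[0.172, 0.985, 0.003], [0.985, -0.172, -0.001], [-0.0, 0.003, -1.0]]
force: [2.1, 1.1, 5.7]
opening: 0.11
grasp_force: 38.6
```

Gripped, with the opening at 10 mm. Now I turn it anticlockwise.

```bash
python3 -m inch '[[0,0,0,4,0],[0,0,0,9,0],[0,0,0,14,0],[0,0,0,19,0],[0,0,0,24,0],[0,0,0,29,0],[0,0,0,34,0],[0,0,0,38,0],[0,0,0,42,0],[0,0,0,42,0]]'; python3 -m inch '[[0,0,0,5,0],[0,0,0,10,0],[0,0,0,15,0],[0,0,0,20,0],[0,0,0,25,0],[0,0,0,30,0],[0,0,0,34,0],[0,0,0,38,0],[0,0,0,38,0],[0,0,0,38,0]]'
```

```text
time_s: 4.78
position: [0.5419, -0.1174, 0.0648]
tcp_rot: [[-0.533, 0.846, 0.002], [0.846, 0.533, -0.001], [-0.002, 0.001, -1.0]]
force: [1.3, 0.6, 6.9]
opening: 0.114
grasp_force: 38.6
time_s: 5.62
position: [0.5417, -0.1177, 0.0648]
tcp_rot: [[-0.94, 0.34, 0.002], [0.34, 0.94, -0.001], [-0.002, -0.0, -1.0]]
force: [1.1, 0.4, 6.5]
opening: 0.111
grasp_force: 38.6
```

```bash
python3 -m inch '[[0,0,0,0,4],[0,0,0,0,4],[0,0,0,0,4],[0,0,0,0,4],[0,0,3,0,4],[0,0,7,0,4],[0,0,11,0,4],[0,0,14.5,0,4],[0,0,14.5,0,4]]'; python3 -m inch '[[-2,-9,0,-40,5],[-2,-9,0,-40,5],[-2,-9,0,-40,5],[-2,-9,0,-40,5],[-2,-9,0,-40,5],[-4.4,-18.5,0,-79,5],[-4.4,-18.5,0,-79,5],[-4.4,-18.5,0,-79,5],[-4.4,-18.5,0,-79,5],[-4.4,-18.5,0,-79,5]]'; python3 -m inch '[[0,0,0,0,5],[0,0,0,0,5],[0,0,0,0,5],[0,0,0,0,5]]'
python3 - <<'E'
from h import *
cap('wrist','w2.png')
p=proj('w2.png',(.4976,-.3023,.07)); print(p); u,v=int(p[0]),int(p[1])
im=cv2.imread('pics/w2.png')
cv2.imwrite('pics/c2.png',cv2.resize(im[v-55:v+55,u-70:u+70],None,fx=5,fy=5,interpolation=cv2.INTER_CUBIC)); print(u-70,v-55)
E
```

```text
time_s: 6.37
position: [0.5445, -0.1186, 0.2155]
tcp_rot: [[-0.94, 0.34, 0.011], [0.34, 0.94, -0.005], [-0.012, -0.001, -1.0]]
force: [1.0, -1.4, 0.7]
opening: 0.458
grasp_force: 0.0
time_s: 7.2
position: [0.4955, -0.303, 0.2074]
tcp_rot: [[0.035, 0.999, -0.003], [0.999, -0.035, 0.002], [0.002, -0.003, -1.0]]
force: [0.1, 0.5, 0.1]
opening: 0.575
grasp_force: 0.0
time_s: 7.53
position: [0.4968, -0.3016, 0.2087]
tcp_rot: [[0.024, 1.0, -0.001], [1.0, -0.024, 0.001], [0.001, -0.001, -1.0]]
force: [-0.7, -0.1, 0.2]
opening: 0.575
grasp_force: 0.0
[322.399151   188.98600826]
252 133
```

View pics/c2.png

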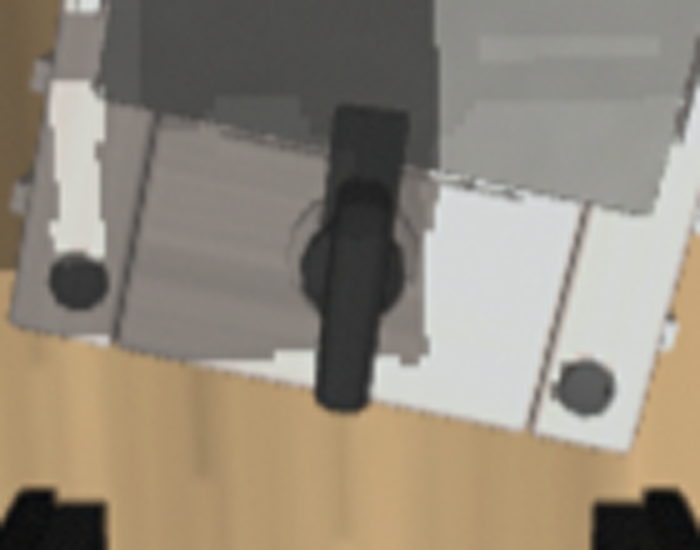

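The crop shows screw B's wing from (365,190) to (344,402), the tongue end at (371,108) over the cover, and the collar centred near (352,265).

```bash
python3 - <<'E'
from h import *
f=lambda x,y,z: px('w2.png',252+(x+.5)/5-.5,133+(y+.5)/5-.5,z)
a,b=f(365,187,.092),f(344,405,.092); d=a-b; print(a,b,(a+b)/2,np.linalg.norm(d),np.degrees(np.arctan2(d[1],d[0])))
t=f(371,108,.057); d=t-b; print(t,np.degrees(np.arctan2(d[1],d[0])),np.linalg.norm(d[:2]),b+d*19/49)
print(f(352,265,.045),f(352,265,.055))
e=f(12,325,.045),f(630,450,.045); d=e[1]-e[0]; print(e,np.degrees(np.arctan2(d[1],d[0]))+90)
s=readout.read_state();print(s['position'])
E
```

```text
[ 0.49990454 -0.28066906  0.092     ] [ 0.49543685 -0.31892037  0.092     ] [ 0.49767069 -0.29979471  0.092     ] 0.03851133878672016 83.33813502023159
[ 0.50149275 -0.27218195  0.057     ] 82.61731183398919 0.047129118038345005 [ 0.49778506 -0.30079731  0.07842857]
[ 0.49719194 -0.30487264  0.045     ] [ 0.4972385  -0.30256483  0.055     ]
(array([ 0.42878826, -0.31558424,  0.045     ]), array([ 0.55310384, -0.34499782,  0.045     ])) 76.68838138935668
[ 0.49691671 -0.30169374  0.20884247]
```

```bash
python3 -m inch '[[0.05,0,-4,-5.5,5],[0.05,0,-8,-5.5,5],[0.05,0,-10,-5.5,5],[0.05,0,-11.5,-5.5,5],[0.05,0,-13,-5.5,5],[0.05,0,-14.3,-5.5,5],[0.05,0,-14.3,-5.5,5],[0.05,0,-14.3,-5.5,5],[0.05,0,-14.3,-5.5,5]]'; python3 -m inch '[[0,0,0,0,3],[0,0,0,0,0],[0,0,0,0,0],[0,0,0,0,0],[0,0,0,0,0],[0,0,0,0,0],[0,0,0,0,0],[0,0,0,0,0],[0,0,0,0,0]]'
```

```text
time_s: 8.33
position: [0.498, -0.3024, 0.0667]
tcp_rot: [[0.122, 0.993, 0.001], [0.993, -0.122, -0.001], [-0.001, 0.001, -1.0]]
force: [0.3, -0.2, 0.1]
opening: 0.577
grasp_force: 0.0
time_s: 9.08
position: [0.4974, -0.3021, 0.0661]
tcp_rot: [[0.122, 0.993, -0.0], [0.993, -0.122, -0.0], [-0.0, -0.0, -1.0]]
force: [-1.0, -1.1, 2.3]
opening: 0.114
grasp_force: 30.0
```

Well gripped at a yaw of 83°. I turn 78°, to about 161°.

```bash
python3 -m inch '[[0,0,0,4,0],[0,0,0,9,0],[0,0,0,14,0],[0,0,0,19,0],[0,0,0,24,0],[0,0,0,29,0],[0,0,0,34,0],[0,0,0,38,0],[0,0,0,42,0],[0,0,0,42,0]]'; python3 -m inch '[[0,0,0,5,0],[0,0,0,10,0],[0,0,0,15,0],[0,0,0,20,0],[0,0,0,25,0],[0,0,0,30,0],[0,0,0,34,0],[0,0,0,36,0],[0,0,0,36,0],[0,0,0,36,0]]';python3 -m inch '[[0,0,0,0,4],[0,0,0,0,4],[0,0,0,0,4],[0,0,0,0,4],[0,0,3,0,4],[0,0,7,0,4],[0,0,11,0,4],[0,0,14,0,4],[0,0,14,0,4]]'; python3 -m inch '[[-3,1,0,0,5],[-7,2,0,0,5],[-10,3,0,0,5],[-10,3,0,0,5],[-10,3,0,0,5],[-10,3,0,0,5],[-10,3,0,0,5],[-10,3,0,0,5],[-10,3,0,0,5]]'
python3 - <<'E'
from h import *
cap('wrist','w3.png'); cap('top','top3.png')
s=readout.read_state(); R=np.array(s['tcp_rot']);print(s['position'],np.degrees(np.arctan2(R[1,0],R[0,0])))
im=cv2.imread('pics/top3.png')[135:235,300:430]
im=cv2.resize(im,None,fx=4.6,fy=4.6,interpolation=cv2.INTER_CUBIC)
w=cv2.imread('pics/w3.png')
cv2.imwrite('pics/c3.png',im)
E
```

```text
time_s: 9.92
position: [0.4972, -0.3022, 0.0661]
tcp_rot: [[-0.574, 0.819, -0.001], [0.819, 0.574, 0.0], [0.0, -0.0, -1.0]]
force: [-0.5, -0.4, 1.3]
opening: 0.105
grasp_force: 30.0
time_s: 10.75
position: [0.497, -0.3023, 0.0661]
tcp_rot: [[-0.945, 0.328, -0.001], [0.328, 0.945, -0.0], [0.001, -0.0, -1.0]]
force: [-2.0, -1.9, 1.3]
opening: 0.114
grasp_force: 30.0
time_s: 11.5
position: [0.5011, -0.3049, 0.2131]
tcp_rot: [[-0.945, 0.326, 0.011], [0.326, 0.945, -0.01], [-0.013, -0.005, -1.0]]
force: [1.0, -0.5, 0.7]
opening: 0.45
grasp_force: 0.0
time_s: 12.25
position: [0.3984, -0.2726, 0.2059]
tcp_rot: [[-0.946, 0.325, 0.0], [0.325, 0.946, -0.0], [-0.001, -0.0, -1.0]]
force: [-0.1, 0.2, 0.4]
opening: 0.572
grasp_force: 0.0
[ 0.39799242 -0.27234109  0.2058549 ] 161.0029728917319
```

View pics/w3.png

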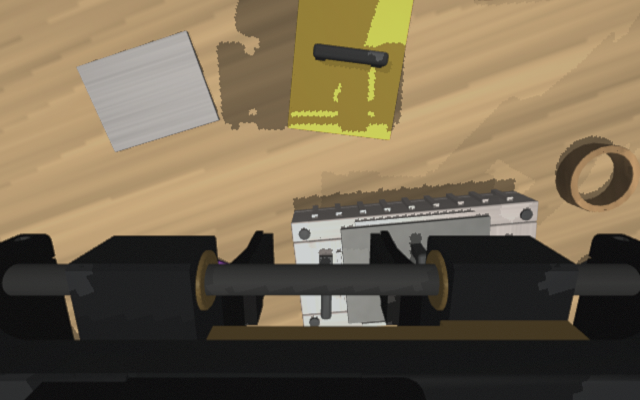

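The wrist camera looks towards the base side here. Screw B's wing, near (325,275), now lies along the cover's edge, but the rest is hidden by the gripper. I'll check the top crop.

View pics/c3.png

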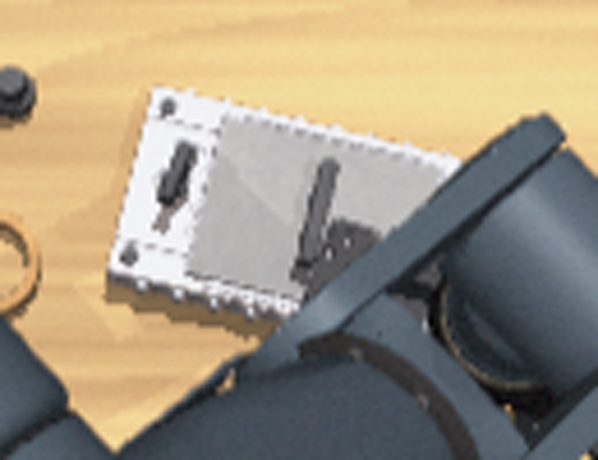

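Screw A's wing at (178,175) is now parallel to the cover's edge and clear of it, and the cover is still seated. Next I go to the handle at (0.5198, -0.2098) with a yaw of about 166.5°.

```bash
python3 -m inch '[[4,2,0,2,5],[8,4,0,4,5],[12.2,6.25,0,5.5,5],[12.2,6.25,0,5.5,5],[12.2,6.25,-4,5.5,5],[12.2,6.25,-7,5.5,5],[12.2,6.25,-9,5.5,5],[12.2,6.25,-9,5.5,5],[12.2,6.25,-9,5.5,5],[12.2,6.25,-9,5.5,5]]'; python3 -m inch '[[0,0,-2,0,5],[0,0,-4,0,5],[0,0,-5.7,0,5],[0,0,-5.7,0,5],[0,0,-5.7,0,5],[0,0,-5.7,0,5]]'
```

```text
time_s: 13.18
position: [0.5202, -0.2103, 0.117]
tcp_rot: [[-0.972, 0.234, 0.002], [0.234, 0.972, -0.001], [-0.002, -0.001, -1.0]]
force: [0.8, 0.3, -0.8]
opening: 0.575
grasp_force: 0.0
time_s: 13.68
position: [0.5206, -0.2105, 0.0609]
tcp_rot: [[-0.972, 0.234, 0.003], [0.234, 0.972, -0.002], [-0.003, -0.001, -1.0]]
force: [-0.5, -1.0, 0.5]
opening: 0.576
grasp_force: 0.0
```

```bash
python3 -m inch '[[0,0,-0.2,0,3],[0,0,-0.2,0,2],[0,0,-0.2,0,0],[0,0,-0.2,0,0],[0,0,-0.2,0,0],[0,0,-0.2,0,0],[0,0,-0.2,0,0],[0,0,-0.2,0,0],[0,0,-0.2,0,0],[0,0,-0.2,0,0]]'; python3 -m inch '[[0,0,0.3,0,0],[0,0,0.6,0,0],[0,0,1,0,0],[0,0,1.5,0,0],[0,0,2.5,0,0],[0,0,2.5,0,0]]'
```

```text
time_s: 14.52
position: [0.5194, -0.2097, 0.0571]
tcp_rot: [[-0.972, 0.234, -0.0], [0.234, 0.972, -0.0], [0.0, -0.0, -1.0]]
force: [-0.6, -0.2, 1.4]
opening: 0.128
grasp_force: 30.0
time_s: 15.02
position: [0.5205, -0.2102, 0.0839]
tcp_rot: [[-0.972, 0.234, 0.003], [0.234, 0.972, -0.002], [-0.003, -0.001, -1.0]]
force: [0.1, 0.1, -2.2]
opening: 0.133
grasp_force: 30.0
```

The lift shows -2.2 N at the wrist, close to the cover's weight, and the grip is steady. I raise it further and carry it to the mat, turning +30° to line up with it.

```bash
python3 -m inch '[[0,0,2,0,0],[0,0,5,0,0],[0,0,8,0,0],[0,0,8,0,0],[0,2,8,2,0],[0,5,8,5,0],[-1,8,8,8,0],[-1,11,8,11,0],[-1,14,8,14,0],[-2,17,8,17,0]]'; python3 -m inch '[[0,3,0,3,0],[-0.5,6,0,6,0],[-1,9,0,9,0],[-1.5,12,0,12,0],[-1.5,15,0,13,0],[-2,18,0,13,0],[-2,21,0,13,0],[-2,24,0,13,0],[-2,25.5,0,13,0],[-2,26.2,0,13,0]]'; python3 -m inch '[[0,0,0,0,0],[0,0,0,0,0],[0,0,0,0,0],[0,0,0,0,0]]'
python3 - <<'E'
from h import *
s=readout.read_state(); p=s['position'];R=np.array(s['tcp_rot']);print(p,np.degrees(np.arctan2(R[1,0],R[0,0])),s['grasp_force'])
cap('scene','s4.png')
im=cv2.imread('pics/s4.png')[60:260,260:480]; cv2.imwrite('pics/c4.png',cv2.resize(im,None,fx=2.7,fy=2.7))
E
```

```text
time_s: 15.85
position: [0.501, -0.0388, 0.1619]
tcp_rot: [[-0.998, -0.063, 0.003], [-0.063, 0.998, -0.001], [-0.003, -0.001, -1.0]]
force: [1.4, 0.4, -2.7]
opening: 0.135
grasp_force: 30.0
time_s: 16.68
position: [0.4787, 0.2247, 0.1616]
tcp_rot: [[-0.958, -0.286, -0.0], [-0.286, 0.958, 0.001], [0.0, 0.001, -1.0]]
force: [0.2, 1.1, -3.7]
opening: 0.138
grasp_force: 30.0
time_s: 17.02
position: [0.4794, 0.2211, 0.1619]
tcp_rot: [[-0.959, -0.282, -0.001], [-0.282, 0.959, -0.001], [0.001, -0.0, -1.0]]
force: [0.2, 0.4, -3.6]
opening: 0.133
grasp_force: 30.0
[0.47941702 0.22106817 0.16190189] -163.62151501371522 29.999569728970528
```

View pics/c4.png

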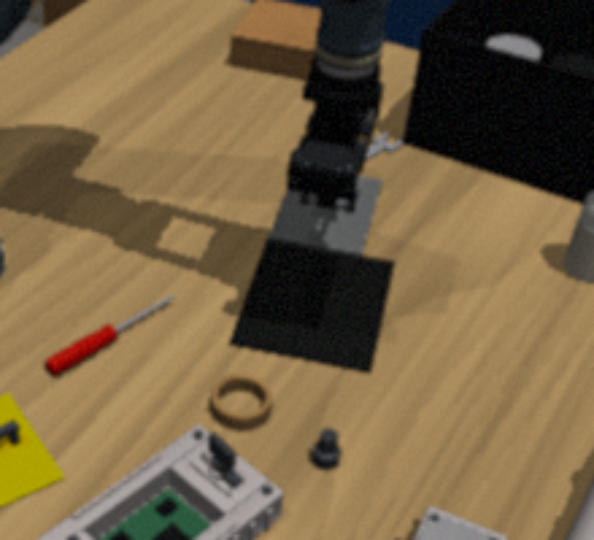

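The cover hangs level from the gripper above the mat, and the casing is open below at (150,490). Now I lower it.

```bash
python3 -m inch '[[0,0,-3,0,0],[0,0,-6,0,0],[0,0,-9,0,0],[0,0,-11,0,0],[0,0,-12,0,0],[0,0,-12.5,0,0],[0,0,-13,0,0],[0,0,-13,0,0],[0,0,-13,0,0]]'; python3 -m inch '[[0,0,-0.3,0,0],[0,0,-0.6,0,0],[0,0,-0.9,0,0],[0,0,-1.1,0,0],[0,0,-1.3,0,0],[0,0,-1.4,0,0],[0,0,-1.4,0,0],[0,0,-1.4,0,0]]'
```

```text
time_s: 17.82
position: [0.4803, 0.2224, 0.0329]
tcp_rot: [[-0.959, -0.283, 0.002], [-0.283, 0.959, 0.0], [-0.002, -0.0, -1.0]]
force: [-0.3, -0.6, -2.7]
opening: 0.132
grasp_force: 30.0
time_s: 18.48
position: [0.4794, 0.2224, 0.0179]
tcp_rot: [[-0.959, -0.284, -0.0], [-0.284, 0.959, -0.0], [0.0, 0.0, -1.0]]
force: [0.1, 0.3, -4.4]
opening: 0.13
grasp_force: 30.0
```

```bash
python3 -m inch '[[0,0,-0.1,0,0],[0,0,-0.2,0,0],[0,0,-0.2,0,0],[0,0,-0.2,0,0]]'
```

```text
time_s: 18.82
position: [0.4796, 0.2224, 0.0161]
tcp_rot: [[-0.959, -0.284, 0.0], [-0.284, 0.959, 0.0], [-0.0, -0.0, -1.0]]
force: [-0.1, 0.4, -3.1]
opening: 0.137
grasp_force: 30.0
```

```bash
python3 -m inch '[[0,0,-0.05,0,0],[0,0,-0.1,0,0],[0,0,-0.15,0,0],[0,0,-0.15,0,0],[0,0,-0.15,0,0]]'
```

```text
time_s: 19.23
position: [0.4796, 0.2224, 0.0161]
tcp_rot: [[-0.959, -0.284, 0.001], [-0.284, 0.959, 0.0], [-0.001, -0.0, -1.0]]
force: [-2.2, -1.0, 9.1]
opening: 0.129
grasp_force: 30.0
```

The contact force of 9 N shows the cover is resting on the mat. I open the fingers and retreat straight up.

```bash
python3 -m inch '[[0,0,0.1,0,3],[0,0,0.1,0,5],[0,0,0.1,0,5],[0,0,0.1,0,5],[0,0,0.1,0,5],[0,0,0.1,0,5]]'; python3 -m inch '[[0,0,1.5,0,5],[0,0,4,0,5],[0,0,8,0,5],[0,0,12,0,5],[0,0,15,0,5],[-3,-3,17,0,5],[-6,-6,18,0,5],[-6,-10,18,0,5],[-6,-14,18,0,5],[-6,-14,18,0,5]]'; python3 -m inch '[[0,-4,0,0,5],[0,-8,0,0,5],[0,-8,0,0,5],[0,-8,0,0,5],[0,-8,0,0,5]]'
python3 - <<'E'
from h import *
cap('top','t5.png')
im=cv2.imread('pics/t5.png')[130:250,170:420]; cv2.imwrite('pics/c5.png',cv2.resize(im,None,fx=3.2,fy=3.2,interpolation=cv2.INTER_CUBIC))
E
```

```text
time_s: 19.73
position: [0.4794, 0.2224, 0.0154]
tcp_rot: [[-0.959, -0.284, -0.0], [-0.284, 0.959, -0.0], [0.0, 0.0, -1.0]]
force: [-1.2, -0.7, 0.2]
opening: 0.498
grasp_force: 0.0
time_s: 20.57
position: [0.4194, 0.0771, 0.1961]
tcp_rot: [[-0.961, -0.278, 0.001], [-0.278, 0.961, -0.003], [-0.0, -0.003, -1.0]]
force: [-0.1, 1.0, 0.1]
opening: 0.574
grasp_force: 0.0
time_s: 20.98
position: [0.4191, 0.0026, 0.1953]
tcp_rot: [[-0.959, -0.282, -0.001], [-0.282, 0.959, 0.001], [0.001, 0.001, -1.0]]
force: [0.3, -0.3, -0.1]
opening: 0.575
grasp_force: 0.0
```

View pics/c5.png

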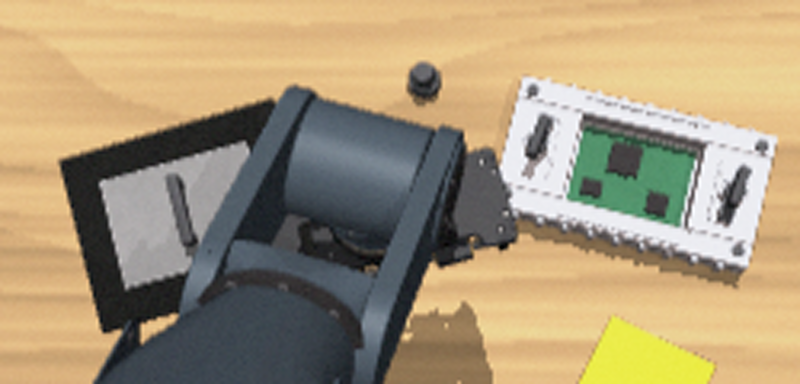

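The cover lies flat and centred on the mat, with its bar at (182,210). Both wings, at (540,140) and (738,195), are loose, and the arm is clear of everything.

```bash
python3 -c "
from rig import bot
print(bot.hand_in())"
```

```text
the job is handed in; nothing more can be done
None
```

I turned both thumbscrews loose, set the cover right way up on the middle of the mat and let go, then handed in at about 21 s; the hand-in gave no verdict.

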